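Prop the tablet bin open and hang its scoop inside

ROBOT

A 6-joint arm with a two-finger parallel gripper is mounted at the origin on the work surface. World frame = base frame: x ahead of the robot, y to its left, z up, the work surface at z = 0. Lengths are in m, angles in rad, forces in N, time in s.
With the tool pointing down it reaches from about 0.375 to 0.9 m from the base axis. Payload 3.1 kg.
Tool frame: the origin (TCP) lies midway between the tips of the shut fingers; the grasp point (between the pads) lies 19 mm behind it (robot.grasp_offset is the distance from the TCP to the grasp point, in m); z points along the fingers, y is the line along which they close (so a half turn about z gives the same grasp; the last joint's range is limited). The gripper opens to 85 mm and grips with 20 to 120 N. Pads are 22 mm wide; open, the fingers measure 114 mm over their backs; the gripper's body (76 mm by 85 mm) begins 54 mm behind the grasp point. The pads swing forward as they close: fully open they stand 13 mm farther back than shut.
Start: joints at [0.962, 0.527, 1.433, -0, 1.181, -0.178], TCP at [0.261, 0.568, 0.231] pointing down, gripper open.
Joint ranges: [-3.08, 3.08], [-0.75, 2.2], [0.22, 2.44], [-1.43, 4.57], [0, 2.65], [-2.85, 2.85]. Speed limits (rad/s): [2.79, 2.79, 3.14, 3.14, 3.14, 3.14].

INTERFACE

Orientations are given as a unit quaternion [x, y, z, w].
In Python, from workcell import sensors, imaging, job, robot gives the robot as it stands.
- The arm moves only by the tool drive_tool, never from a script. Its argument "plan" is a list of rows, each a list of 4 numbers: the shift along the world's x, y, z in m, then the turn about the world's z in rad. In form: [[dx, dy, dz, turn], ...]. A call has 1 to 5 rows; each row shifts and turns the commanded pose from where the row before left it; what a row does not reach is not made up. A row lasts 1/8 s, in which the tool goes at most 62.5 mm and 10.7 degrees, less where a joint would pass 70% of its speed; a pose out of reach is approached as far as the arm can. A call is refused whole if a number of a shift passes 0.0625 or a number of a turn 0.188, either way. A call with a gripper value outside its range is refused whole. "fingers" is the gripper's target within -1 to 1 (shut at 1, half-way at 0, fully open at -1), set as the call begins (left out, the last holds). The fingers move at their own pace and stop on an object; the grip force is fixed at half the most. Time passes only in rows, so rows that do not move let the fingers close. It gives the time, the measured TCP pose, the force, the opening and the grip force at its end, in the units of the state.
- sensors.read_state(): the state, without advancing time (a new reading comes with each control period).
- imaging.snapshot(name): name is "scene" or "top" or "wrist"; returns the picture (480x640x3 uint8, red, green, blue); there is no depth.
- imaging.get_calibration(name): a dict with "mtx" (3x3 intrinsics, pixels), "rvec" (rotation vector, rad) and "tvec" (3), from world to camera coordinates, as OpenCV has them. Camera axes: x right, y down, z forward; pixel columns grow to the right and rows downward; lengths in m; the calibration is good to about 2 mm. The wrist camera is an equidistant fisheye: a pixel r from the principal point sees the ray r / f radians off the axis. A picture is of the moment at which its call begins: read the wrist's pose just before it. get_calibration takes no time and is no camera call; for the wrist camera it gives the pose at the moment of the call.
- job.finish_job(): hands the job in; it is judged then, once.
The state is a dict: "time": time; "joint_pos": joint angles; "qd": joint speeds; "joint_efforts": joint torques, N m; "tool_pos": TCP position; "eef_rot": TCP orientation; "wrist_force": force on the tool from outside, world axes, zero at the start; "moment": the same for the moment, N m; "gripper_width": finger opening in m; "grip_force": force on a finger pad.
Only numpy, scipy, OpenCV 4.12 (cv2) and the standard library are available. Lean on these libraries where they do the work, as an engineer would, in place of code of your own. Each camera call takes 0.05 s, during which the arm holds its last target. There are 200 camera calls.

TASK

Get the dishwasher-tablet bin ready for use: prop its lid open by pushing the finger bar of the steel stay away from you, until the tip of the stay has clicked past the cleat under the lid and carries the lid by itself. Then hang the scoop by its hook over the middle part of the bin's front rim, cup on the inside, and let go; leave the lid propped and do not shift or knock over the other things on the table.

Things in the scene. Friction and masses are not known exactly. Their poses are not given: they have to be found in the camera images.
- bin: Grey plastic bin fixed to the table, 200 (x) x 240 (y) x 130 mm high, walls 5 mm. Origin: centre of its underside; x runs from the front wall (robot side) to the back wall, y to its left, z up. Middle of the front rim's top: x = -97.5, z = 130 mm. Inside it is empty for 85 mm behind the front wall, low cartons farther back. The closed lid covers the rim.
- lid (a joint): Grey plastic lid 210 x 270 x 8 mm, 0.45 kg, hinged along the top of the bin's back wall (bin x = 100, z = 130 mm); overhangs the front by 10 mm, each side by 15 mm. 0 = closed, grows as it opens (rad), limit 1.3. It falls shut unless the stay carries it; propped it stands at about 1.04, its front edge then 311 mm above the table at bin x = -6 mm.
- stay (a joint): Cranked steel rod on the bin's right (-y) side. Value: angle (rad) of its 145 mm prop leg from level; 0 = folded, tip to the front, under the lid's overhang; grows as the tip swings up and back, lifting the lid; end stop 1.68. At 1.40 to 1.50 the tip passes a cleat under the lid. Let go beyond (1.6 is good), it settles in the cleat's notch at about 1.48; let go earlier, all falls back.
- stay_knob (a point): Middle of the stay's black finger bar: level, along the bin's y, 14 mm thick, free 45 mm towards the bin and 19 mm outwards of this point (then a 20 mm ball); 64 mm outside the lid's edge. It leads the prop leg by 0.698 rad: at stay value a it is at bin x = 40 - 85 cos(a + 0.698), z = 100 + 85 sin(a + 0.698) mm. Push it from in front towards bin +x along this arc; up to 9 N.
- stay_pivot (a point): Point on the stay's turning axis abreast of the middle of the finger bar: bin x = 40 mm, y = -199 mm, z = 100 mm. Axes as the bin's.
- scoop_grip (a point): Centre of the scoop's grip, an upright white block 14 (x) x 20 (y) x 38 mm high on top of its hook. White plastic scoop, about 90 g, 140 mm high, standing upright, grip centre 121 mm up. Axes: x from hook towards cup, y along the hook's width, z up. With its x along the bin's x the hook fits the front rim, cup inside.
- scoop_hook (a point): Underside of the hook's bridge, middle of the slot, 25 mm straight below scoop_grip. Strap on the slot's +x side, lip on its -x side; both 24 mm wide (y). The slot is 13 mm wide (x); the lip reaches 24 mm down from here. Hung, this point lies on the rim's top. Axes as scoop_grip.
- scoop_cup (a point): Centre of the scoop's open cup, 44 (x) x 48 (y) x 55 mm high: 32.5 mm towards +x and 93.5 mm below scoop_grip. Axes as scoop_grip.
- scoop: The scoop's body; origin at the centre of the underside of its cup. Axes as scoop_grip.
- tub: Bystander: short round jar, 70 mm across, 70 high; origin under its centre. It may stand farther away or nearer than the scoop.
- brush: Bystander: scrubbing brush 150 x 45 x 36 mm, lying; origin under its centre.
- soap: Bystander: soap bottle, 66 mm across, 190 high; origin under its centre.
- canister: Bystander: wipes canister, 104 mm across, 160 high; origin under its centre.
- carton: Bystander: carton 70 x 170 x 50 mm; origin under its centre.

How it is judged:
By the outcome, as a careful person would: the job done as asked, in the order asked, and still so for the second after the job is handed in, with the robot touching nothing.
It also fails if it takes over 70 s, if anything falls off the work surface, if the arm or the gripper's body presses on something with over 40 N, if the wrist force passes 120 N, or if a joint passes its speed limit or range.

## Working session

There is one attempt and no reset: what is moved stays moved. The work goes in short steps, Python scripts to look and compute and a tool call to move; the robot and the scene stay as the last step left them, time stands still between calls to the robot, and variables do not carry over. Pictures are saved under pics/ and viewed, at most 10 in all, crops included, and the job is handed in when it is done.

Besides the shell and the picture viewer there is one more tool, called after ">>>" as name(argument=value, ...), one argument or row to a line, values as JSON. drive_tool: Moves the arm, as the interface text tells. Its arguments: {"type":"object","properties":{"plan":{"type":"array"},"fingers":{"type":"number"}},"required":["plan"]}

```bash
mkdir -p pics; ls; python3 - <<'E'
from workcell import sensors, imaging
import cv2,numpy as np
s=sensors.read_state();print(s)
for n in("scene","top"):
    im=imaging.snapshot(n);cv2.imwrite(f"pics/{n}0.png",im[...,::-1]);print(n,imaging.get_calibration(n))
E
```

```text
pics
{'time': 0.0, 'joint_pos': array([ 9.61505707e-01,  5.28448917e-01,  1.43391268e+00,  9.18264975e-06,
        1.18140162e+00, -1.78535188e-01]), 'qd': array([ 1.45089039e-04, -8.62910433e-04,  1.26866315e-03,  6.03849396e-04,
       -7.76416948e-05,  7.95146855e-05]), 'joint_efforts': array([-2.75239599e-04, -4.42347622e+01, -1.78022039e+01, -1.94510535e-04,
        8.46285751e-03, -1.19452420e-05]), 'tool_pos': array([0.26054489, 0.56730991, 0.23034092]), 'eef_rot': array([ 2.13718014e-01,  9.76894791e-01, -1.00053662e-03, -4.20457247e-04]), 'wrist_force': array([-0.10222334, -0.09353686,  0.57364426]), 'moment': array([-0.0137982 ,  0.01289098,  0.02584331]), 'grip_force': 0.0, 'gripper_width': 0.08514622367133731}
scene {'mtx': array([[526.71231444,   0.        , 312.05916565],
       [  0.        , 526.71231444, 235.40370216],
       [  0.        ,   0.        ,   1.        ]]), 'rvec': array([ 2.0927842 ,  1.50974377, -0.47375064]), 'tvec': array([-0.15360238, -0.38440702,  1.50425748])}
top {'mtx': array([[492.79195723,   0.        , 317.05158708],
       [  0.        , 492.79195723, 246.70149087],
       [  0.        ,   0.        ,   1.        ]]), 'rvec': array([ 2.09684682, -2.14045834,  0.20427822]), 'tvec': array([-0.01540263,  0.60040079,  1.12049623])}
```

View pics/scene0.png

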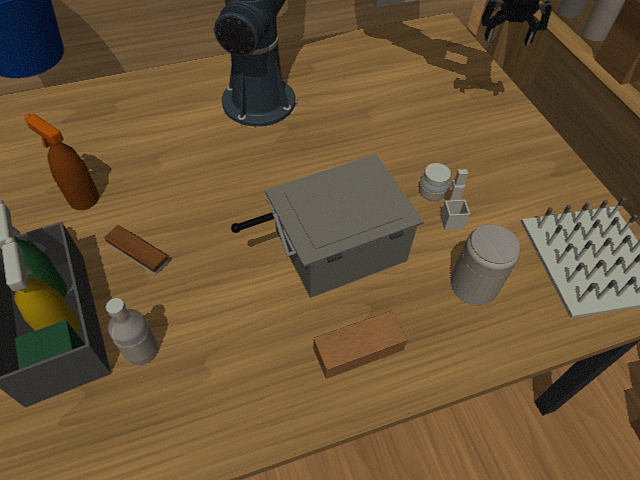

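View pics/top0.png

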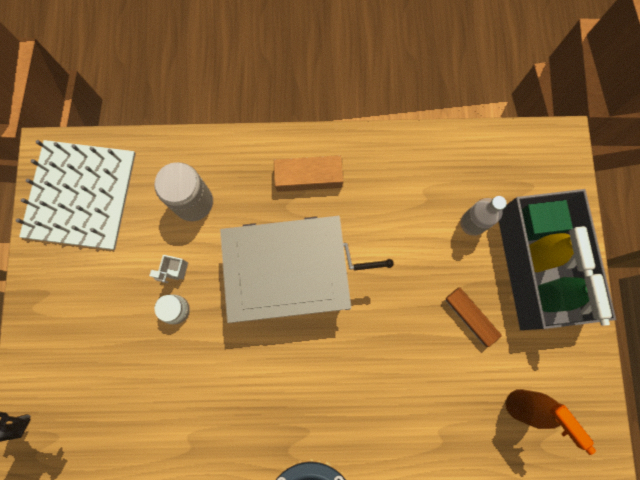

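Top view: lid corners are near (221,228), (339,217), (350,309), (226,322), and the finger bar runs from (355,266) to (390,264). The scoop cup is near (172,267) with its grip near (156,274), and the tub is at (171,309). I'll measure these.

```bash
cat > h.py <<'E'
import numpy as np,cv2
from workcell import imaging,sensors
def cam(n,c=None):
    c=c or imaging.get_calibration(n)
    R=cv2.Rodrigues(np.array(c["rvec"]))[0];t=np.array(c["tvec"]).ravel();return np.array(c["mtx"]),R,t
def ray(n,uv,c=None):
    K,R,t=cam(n,c);p=np.linalg.inv(K)@[uv[0],uv[1],1]
    if n=="wrist":
        r=np.hypot(*p[:2]);p=np.array([*(p[:2]/max(r,1e-9)*np.sin(r)),np.cos(r)])
    d=R.T@p;return -R.T@t,d/np.linalg.norm(d)
def onz(n,uv,z,c=None):
    o,d=ray(n,uv,c);return o+d*(z-o[2])/d[2]
def proj(n,P,c=None):
    K,R,t=cam(n,c);p=R@np.array(P)+t
    if n=="wrist":
        th=np.arctan2(np.hypot(p[0],p[1]),p[2]);q=p[:2]/np.hypot(p[0],p[1])*th
    else:q=p[:2]/p[2]
    return K[:2,:2]@q+K[:2,2]
def tri(a,b):
    (o1,d1),(o2,d2)=a,b
    A=np.stack([d1,-d2],1);s=np.linalg.lstsq(A,o2-o1,rcond=None)[0]
    p,q=o1+d1*s[0],o2+d2*s[1];return (p+q)/2,np.linalg.norm(p-q)
E
python3 - <<'E'
from h import *
np.set_printoptions(precision=4,suppress=True)
im=cv2.imread("pics/top0.png")
g=im[195:345,200:420];hsv=cv2.cvtColor(g,cv2.COLOR_BGR2HSV)
m=((hsv[...,1]<70)&(hsv[...,2]>90)).astype(np.uint8)*255
m=cv2.morphologyEx(m,cv2.MORPH_OPEN,np.ones((9,9)))
c=max(cv2.findContours(m,0,2)[0],key=cv2.contourArea)
r=cv2.minAreaRect(c);b=cv2.boxPoints(r)+[200,195];print(b)
q=cv2.approxPolyDP(c,8,True)[:,0]+[200,195];print(q)
for p in q:print(onz("top",p,.138))
for z in(.155,):
  for p in((355,266),(390,264)):print('bar',onz("top",p,z))
a=cv2.resize(im[240:340,130:210],None,fx=6,fy=6,interpolation=cv2.INTER_CUBIC)
s=cv2.imread("pics/scene0.png")
# composite: top crop 400 wide, scene crop 400 wide
a=cv2.resize(im[250:330,140:200],(400,533),interpolation=2)
b=cv2.resize(s[150:250,410:485],(400,533),interpolation=2)
cv2.imwrite("pics/c1.png",np.hstack([a,b]))
E
```

```text
[[217.1088 228.1775]
 [339.3451 214.2518]
 [350.0392 308.1221]
 [227.8029 322.0478]]
[[338 217]
 [223 229]
 [228 321]
 [349 308]]
[ 0.6515 -0.0763  0.138 ]
[0.6292 0.1825 0.138 ]
[0.4245 0.1683 0.138 ]
[ 0.4471 -0.0944  0.138 ]
bar [ 0.5365 -0.1094  0.155 ]
bar [ 0.5393 -0.1857  0.155 ]
```

View pics/c1.png

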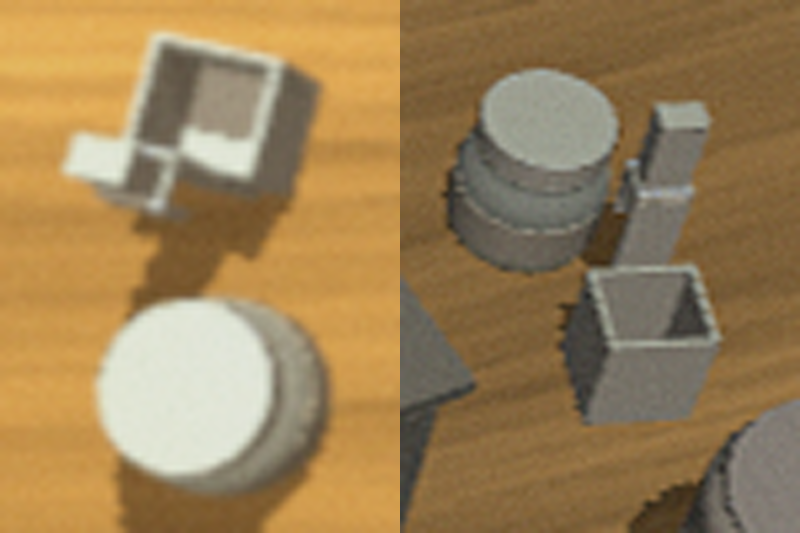

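The scoop crop shows the cup rim corners at crop (158,38), (280,62), (258,180). The grip top is at (97,157) in the top crop and (280,113) in the scene crop. The tub sits towards the robot from it.

```bash
python3 - <<'E'
from h import *
np.set_printoptions(precision=4,suppress=True)
T=lambda u,v:(140+u/6.667,250+v/6.667)
for p in((158,38),(280,62),(258,180)):print(onz("top",T(*p),.055))
g=T(97,157);print(onz("top",g,.140),tri(ray("top",g),ray("scene",(462.5,171.2))))
print('tub',onz("top",T(185,390),.07)); print('can',onz("top",(179,184),.16))
th=.085;c,s=np.cos(th),np.sin(th);O=np.array([.543,.0455])
B=lambda x,y:O+[c*x-s*y,s*x+c*y]
for a in(0,.4,.8,1.2,1.6):print(a,B(.04-.085*np.cos(a+.698),-.199),.1+.085*np.sin(a+.698))
print('rim',B(-.0975,0))
E
```

```text
[0.5864 0.3396 0.055 ]
[0.5767 0.2955 0.055 ]
[0.5342 0.302  0.055 ]
[0.5312 0.3313 0.14  ] (array([0.5311, 0.3311, 0.1404]), np.float64(0.00020623438577018497))
tub [0.4592 0.3206 0.07  ]
can [0.7296 0.2786 0.16  ]
0 [ 0.5349 -0.1549] 0.15462837081307715
0.4 [ 0.5612 -0.1527] 0.1756753628107865
0.8 [ 0.5936 -0.1499] 0.18477487897098682
1.2 [ 0.627  -0.1471] 0.18049030577219627
1.6 [ 0.6561 -0.1446] 0.16349808311328373
rim [0.4459 0.0372]
```

>>> drive_tool(
  plan=[
    [0.03, -0.05, 0, -0.18],
    [0.03, -0.05, 0, -0.18],
    [0.03, -0.05, 0, -0.18],
    [0.03, -0.05, 0, -0.18],
    [0.02, -0.055, 0, -0.18],
  ],
  fingers=1,
)

```text
time: 0.72
tool_pos: [0.4023, 0.3113, 0.2312]
eef_rot: [0.62, 0.785, 0.0, 0.0]
wrist_force: [0.4, -0.4, -0.0]
gripper_width: -0.0001
grip_force: 0.0
```

>>> drive_tool(
  plan=[
    [0.02, -0.058, 0, -0.15],
    [0.01, -0.06, 0, 0],
    [0.01, -0.06, 0, 0],
    [0.01, -0.06, 0, 0],
    [0.01, -0.06, 0, 0],
  ],
)

```text
time: 1.35
tool_pos: [0.4609, 0.013, 0.2312]
eef_rot: [0.675, 0.738, 0.0, -0.0]
wrist_force: [0.7, -0.1, 1.0]
gripper_width: 0.0
grip_force: 0.0
```

>>> drive_tool(
  plan=[
    [0, -0.06, 0, 0],
    [0, -0.06, 0, 0],
    [0, -0.05, 0, 0],
    [0, 0, -0.03, 0],
    [0, 0, 0, 0],
  ],
)

```text
time: 1.98
tool_pos: [0.459, -0.1547, 0.1995]
eef_rot: [0.675, 0.738, -0.001, -0.003]
wrist_force: [-0.2, 0.0, -0.5]
gripper_width: 0.0
grip_force: 0.0
```

>>> drive_tool(
  plan=[
    [0.01, 0, -0.03, 0],
    [0.01, 0, -0.035, 0],
    [0.015, 0, 0, 0],
    [0.01, 0, 0, 0],
    [0.0, 0, 0, 0],
  ],
)

```text
time: 2.6
tool_pos: [0.508, -0.1555, 0.138]
eef_rot: [0.674, 0.739, 0.0, 0.002]
wrist_force: [-0.8, -0.1, 0.1]
gripper_width: 0.0003
grip_force: 0.0
```

```bash
python3 - <<'E'
from h import *
s=imaging.snapshot("scene");w=imaging.snapshot("wrist")
cv2.imwrite("pics/c2.png",np.hstack([cv2.resize(s[130:330,160:360],(400,400)),cv2.resize(w,(400,300))] if 0 else [cv2.resize(s[150:300,200:350],(400,400)),cv2.copyMakeBorder(cv2.resize(w,(400,300)),0,100,0,0,0)])[...,::-1])
E
```

```text
(no output)
```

View pics/c2.png

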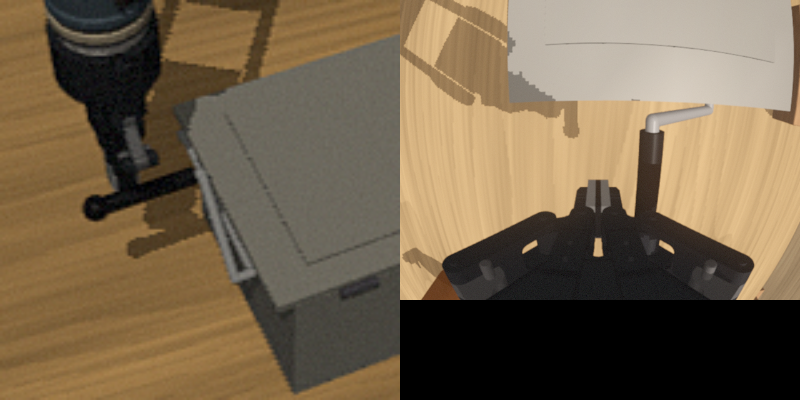

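>>> drive_tool(
  plan=[
    [0.006, 0, 0, 0],
    [0.006, 0.0005, 0.006, 0],
    [0.0065, 0.0005, 0.0055, 0],
    [0.007, 0.0005, 0.005, 0],
    [0.0075, 0.0005, 0.004, 0],
  ],
)

```text
time: 3.32
tool_pos: [0.5341, -0.153, 0.157]
eef_rot: [0.674, 0.739, -0.004, -0.005]
wrist_force: [-15.1, -3.6, 10.0]
gripper_width: 0.0006
grip_force: 7.6
```

>>> drive_tool(
  plan=[
    [0.0075, 0.0005, 0.006, 0],
    [0.008, 0.0006, 0.005, 0],
    [0.008, 0.0006, 0.003, 0],
    [0.0085, 0.0007, 0.002, 0],
    [0.0085, 0.0007, 0.001, 0],
  ],
)

```text
time: 3.95
tool_pos: [0.5774, -0.1491, 0.1744]
eef_rot: [0.674, 0.738, -0.001, -0.003]
wrist_force: [-5.9, 1.2, 6.0]
gripper_width: 0.0003
grip_force: 3.5
```

>>> drive_tool(
  plan=[
    [0.0085, 0.0007, -0.002, 0],
    [0.0085, 0.0007, -0.002, 0],
    [0.008, 0.0007, -0.003, 0],
    [0.008, 0.0006, -0.004, 0],
    [0.0075, 0.0006, -0.005, 0],
  ],
)

```text
time: 4.58
tool_pos: [0.6193, -0.1466, 0.1584]
eef_rot: [0.675, 0.738, -0.001, -0.001]
wrist_force: [-3.6, -0.7, 2.8]
gripper_width: -0.0001
grip_force: 1.9
```

```bash
python3 - <<'E'
from h import *
s=imaging.snapshot("scene");w=imaging.snapshot("top")
cv2.imwrite("pics/c3.png",np.hstack([cv2.resize(s[80:330,150:450],(480,400)),cv2.resize(w[190:340,210:405],(320,246))[:, :].copy() if 0 else cv2.resize(w[160:340,240:384],(320,400))])[...,::-1])
E
```

```text
(no output)
```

View pics/c3.png

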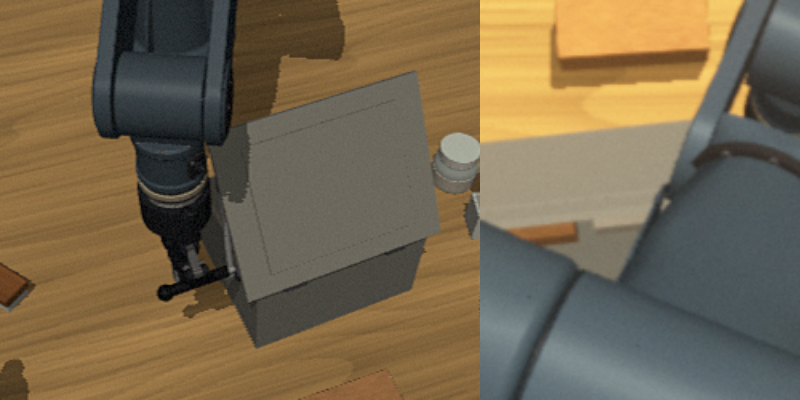

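>>> drive_tool(
  plan=[
    [0.007, 0.0006, -0.0045, 0],
    [0.006, 0.0006, -0.004, 0],
    [0.003, 0.0003, -0.003, 0],
    [0, 0, 0, 0],
    [0, 0, 0, 0],
  ],
)

```text
time: 5.3
tool_pos: [0.6362, -0.1452, 0.1461]
eef_rot: [0.675, 0.738, 0.0, 0.0]
wrist_force: [-1.1, -1.0, -0.0]
gripper_width: -0.0003
grip_force: 0.4
```

>>> drive_tool(
  plan=[
    [0.0015, 0, -0.001, 0],
    [0, 0, 0, 0],
  ],
)

```text
time: 5.55
tool_pos: [0.6372, -0.1451, 0.1453]
eef_rot: [0.675, 0.738, -0.0, -0.0]
wrist_force: [-1.5, 0.0, 0.4]
gripper_width: 0.0
grip_force: 1.1
```

>>> drive_tool(
  plan=[
    [-0.004, 0, 0.002, 0],
    [-0.004, 0, 0.003, 0],
    [-0.004, 0, 0.0, 0],
    [-0.004, 0, 0, 0],
    [0, 0, 0, 0],
  ],
)

```text
time: 6.18
tool_pos: [0.6212, -0.1451, 0.1503]
eef_rot: [0.675, 0.738, 0.0, -0.0]
wrist_force: [-0.5, 1.0, 0.4]
gripper_width: 0.0001
grip_force: 0.0
```

```bash
python3 - <<'E'
from h import *
s=imaging.snapshot("scene");w=imaging.snapshot("wrist")
cv2.imwrite("pics/c4.png",np.hstack([cv2.resize(s[80:330,150:450],(480,400)),cv2.copyMakeBorder(cv2.resize(w,(320,240)),0,160,0,0,0)])[...,::-1])
E
```

```text
(no output)
```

View pics/c4.png

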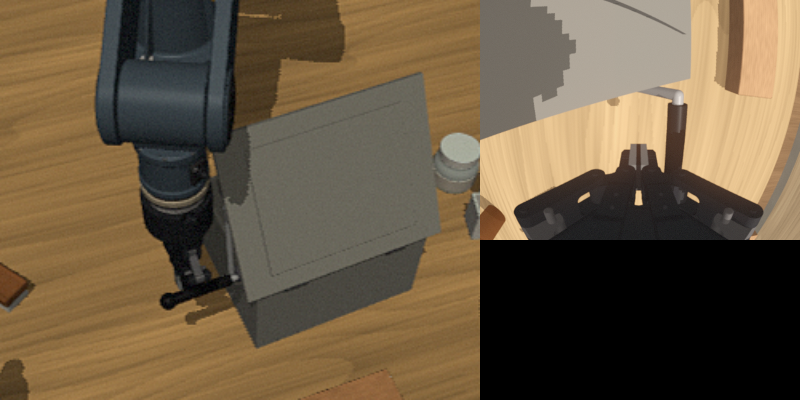

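>>> drive_tool(
  plan=[
    [-0.03, -0.003, 0, 0],
    [-0.05, -0.004, 0, 0],
    [-0.06, -0.005, 0.0, 0],
    [-0.06, 0, 0.03, 0],
    [0, 0.02, 0.06, 0],
  ],
)

```text
time: 6.9
tool_pos: [0.4185, -0.1353, 0.2352]
eef_rot: [0.676, 0.737, -0.001, -0.007]
wrist_force: [2.4, -0.5, 0.8]
gripper_width: -0.0001
grip_force: 0.0
```

>>> drive_tool(
  plan=[
    [0, 0.06, 0.02, -0.06],
    [0, 0.06, 0.0, -0.06],
    [0, 0.06, 0, -0.06],
    [0, 0.06, 0, -0.06],
    [0, 0.06, 0, -0.06],
  ],
  fingers=-1,
)

```text
time: 7.52
tool_pos: [0.4258, 0.1639, 0.2577]
eef_rot: [0.778, 0.628, 0.001, 0.0]
wrist_force: [2.2, -0.3, -0.4]
gripper_width: 0.0853
grip_force: 0.0
```

>>> drive_tool(
  plan=[
    [0, 0.06, 0, 0],
    [0, 0.06, 0.0, 0],
    [0, 0.04, 0, 0],
    [0.03, 0.02, 0, 0],
    [0, 0, 0, 0],
  ],
)

```text
time: 8.15
tool_pos: [0.4574, 0.3437, 0.2573]
eef_rot: [0.777, 0.63, 0.001, 0.0]
wrist_force: [1.1, 0.4, 0.1]
gripper_width: 0.0852
grip_force: 0.0
```

```bash
python3 - <<'E'
from h import *
import pickle
c=imaging.get_calibration("wrist");w=imaging.snapshot("wrist");t=imaging.snapshot("top")
pickle.dump(c,open("w1.pkl","wb"));cv2.imwrite("pics/w1.png",w[...,::-1])
K,R,tt=cam("wrist",c);print(-R.T@tt,R[2],proj("wrist",[.5311,.3311,.14],c),proj("wrist",[.5603,.3208,.055],c))
cv2.imwrite("pics/c5.png",np.hstack([cv2.resize(w,(480,360)),cv2.resize(t[150:330,210:370],(320,360))])[...,::-1])
E
```

```text
[0.4739581  0.41694812 0.40005662] [-0.05748218 -0.28739383 -0.95608608] [414.47250951 227.07004461] [422.25815863 207.83285283]
```

View pics/c5.png

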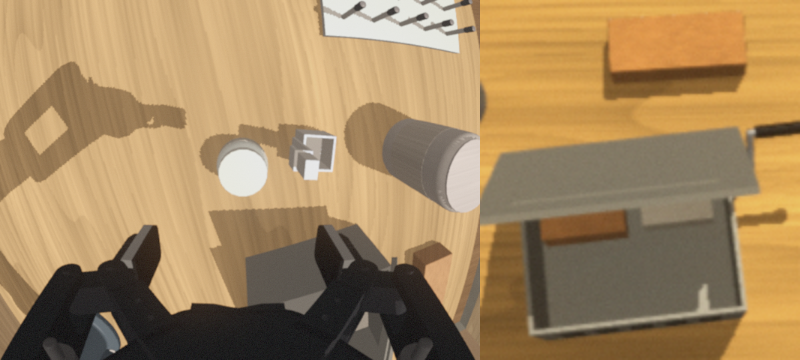

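The stay is holding the lid. Projection of the earlier estimate lands on the scoop grip, which the wrist view puts near (416,224), and the front rim shows clearly in the top view. I'll zoom in on both.

```bash
python3 - <<'E'
from h import *
w=cv2.imread("pics/w1.png");t=imaging.snapshot("top")[...,::-1]
cv2.imwrite("pics/t1.png",t)
a=cv2.resize(w[165:245,375:455],(400,400),interpolation=2)
b=cv2.resize(t[290:330,225:355],(800,246),interpolation=2)
cv2.imwrite("pics/c6.png",np.vstack([cv2.copyMakeBorder(cv2.resize(a,(350,350),interpolation=2),0,0,0,450,0),b]))
E
```

```text
(no output)
```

View pics/c6.png

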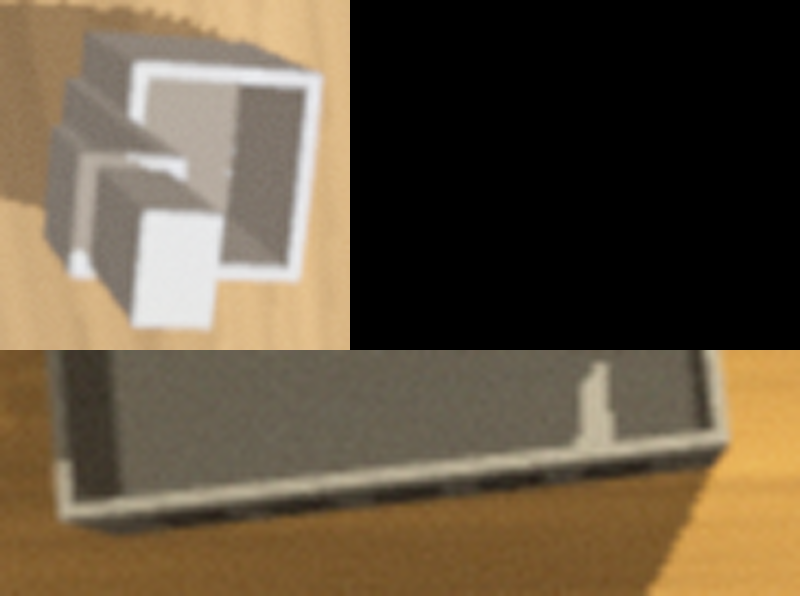

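```bash
python3 - <<'E'
from h import *
import pickle
np.set_printoptions(precision=4,suppress=True)
c=pickle.load(open("w1.pkl","rb"))
W=lambda u,v:(375+u/4.375-.4,165+v/4.375-.4)
P=[onz("wrist",W(*p),.14,c) for p in((142,210),(222,212),(211,329),(131,328))]
for p in P:print(p)
print('grip',np.mean(P,0), 'yaws',[np.arctan2(*(b-a)[1::-1]) for a,b in((P[0],P[1]),(P[3],P[2]))],[np.arctan2(*(b-a)[:2]*[-1,1])for a,b in((P[1],P[2]),(P[0],P[3]))])
C=[onz("wrist",W(*p),.055,c) for p in((132,62),(323,75),(299,280))];print(np.array(C),(C[0]+C[2])/2)
R=[onz("top",(225+u/6.154-.4,290+(v-350)/6.154-.4),.13) for u,v in((62,520),(727,442))]
print(R,np.linalg.norm(R[0]-R[1]));d=(R[0]-R[1])[:2];d/=np.linalg.norm(d);yaw=np.arctan2(-d[0],d[1]);m=(R[0]+R[1])[:2]/2
print('yaw',yaw,'rimmid',m+.0025*np.array([np.cos(yaw),np.sin(yaw)]))
E
```

```text
[0.527  0.3432 0.14  ]
[0.5409 0.3401 0.14  ]
[0.5363 0.3198 0.14  ]
[0.5222 0.323  0.14  ]
grip [0.5316 0.3315 0.14  ] yaws [np.float64(-0.22175009576144603), np.float64(-0.22310314876474943)] [np.float64(2.9193581280602383), np.float64(2.9071497391207313)]
[[0.5472 0.3524 0.055 ]
 [0.5907 0.3416 0.055 ]
 [0.5791 0.2953 0.055 ]] [0.5632 0.3239 0.055 ]
[array([0.4327, 0.1553, 0.13  ]), array([ 0.4554, -0.0814,  0.13  ])] 0.23783978673382536
yaw 0.09569301769937362 rimmid [0.4466 0.0372]
```

>>> drive_tool(
  plan=[
    [0.04, -0.006, 0, -0.02],
    [0.0345, -0.006, 0, 0],
    [0, 0, -0.05, 0],
    [0, 0, -0.02, 0],
    [0, 0, 0, 0],
  ],
  fingers=-1,
)

```text
time: 8.93
tool_pos: [0.5282, 0.3283, 0.1855]
eef_rot: [0.784, 0.621, -0.003, -0.001]
wrist_force: [-0.9, -0.3, -0.3]
gripper_width: 0.0853
grip_force: 0.0
```

>>> drive_tool(
  plan=[
    [0.0034, 0.003, -0.03, 0],
    [0, 0, -0.02, 0],
    [0, 0, 0, 0],
  ],
)

```text
time: 9.3
tool_pos: [0.5328, 0.3324, 0.1374]
eef_rot: [0.784, 0.621, -0.001, -0.0]
wrist_force: [1.0, -0.1, -0.3]
gripper_width: 0.0852
grip_force: 0.0
```

>>> drive_tool(
  plan=[
    [-0.001, -0.001, -0.02, 0],
    [0, 0, -0.01, 0],
    [0, 0, 0, 0],
  ],
)

```text
time: 9.68
tool_pos: [0.5325, 0.3318, 0.1078]
eef_rot: [0.784, 0.621, 0.0, 0.0]
wrist_force: [-0.3, 0.5, -0.2]
gripper_width: 0.0853
grip_force: 0.0
```

>>> drive_tool(
  plan=[
    [0, 0, 0, 0],
    [0, 0, 0, 0],
    [0, 0, 0, 0],
    [0, 0, 0, 0],
    [0, 0, 0, 0],
  ],
  fingers=1,
)

```text
time: 10.3
tool_pos: [0.5323, 0.3318, 0.1072]
eef_rot: [0.784, 0.621, -0.0, -0.0]
wrist_force: [-1.2, -0.0, -0.9]
gripper_width: 0.013
grip_force: 60.7
```

>>> drive_tool(
  plan=[
    [0, 0, 0.02, 0],
    [0, 0, 0.05, 0],
    [0, 0, 0.05, 0],
    [0, 0, 0.05, 0],
    [-0.02, -0.03, 0, 0],
  ],
)

```text
time: 10.92
tool_pos: [0.5164, 0.3039, 0.2824]
eef_rot: [0.783, 0.622, 0.006, 0.002]
wrist_force: [-0.1, -1.0, -0.9]
gripper_width: 0.0128
grip_force: 60.7
```

>>> drive_tool(
  plan=[
    [-0.02, -0.055, 0, 0.06],
    [-0.02, -0.055, 0, 0.06],
    [-0.02, -0.055, 0, 0.07],
    [-0.006, -0.055, 0, 0.07],
    [0, -0.035, 0, 0.06],
  ],
)

```text
time: 11.55
tool_pos: [0.4453, 0.0449, 0.2774]
eef_rot: [0.674, 0.738, -0.0, -0.0]
wrist_force: [0.9, -0.7, -1.2]
gripper_width: 0.0134
grip_force: 60.8
```

>>> drive_tool(
  plan=[
    [0, -0.01, 0, 0],
    [0, 0, 0, 0],
    [0, 0, 0, 0],
  ],
)

```text
time: 11.92
tool_pos: [0.4464, 0.0379, 0.2772]
eef_rot: [0.674, 0.738, 0.0, -0.0]
wrist_force: [-0.7, 0.6, -0.8]
gripper_width: 0.0132
grip_force: 60.8
```

```bash
python3 - <<'E'
from h import *
import pickle
c=imaging.get_calibration("wrist");w=imaging.snapshot("wrist");s=imaging.snapshot("scene");t=imaging.snapshot("top")
pickle.dump(c,open("w2.pkl","wb"));cv2.imwrite("pics/w2.png",w[...,::-1])
print(sensors.read_state()["tool_pos"])
cv2.imwrite("pics/c7.png",np.vstack([np.hstack([cv2.resize(w,(480,360)),cv2.resize(s[60:300,240:453],(320,360))])])[...,::-1])
E
```

```text
[0.44636852 0.03787801 0.27720969]
```

View pics/c7.png

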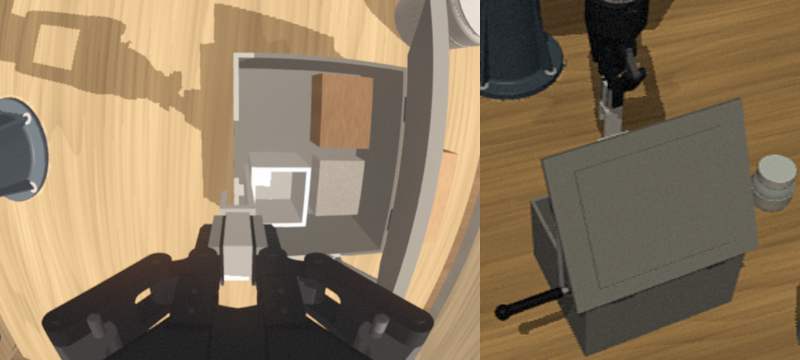

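The scoop hangs straight, with the cup over the inside and the front rim visible on the left (crop x about 236, full x about 315). I'll check the rim line numerically.

```bash
python3 - <<'E'
from h import *
import pickle
np.set_printoptions(precision=4,suppress=True)
c=pickle.load(open("w2.pkl","rb"));w=cv2.imread("pics/w2.png");g=cv2.cvtColor(w,cv2.COLOR_BGR2HSV).astype(int)
for v in(85,100,115,130,145,240,245):
    print(v,g[v,300:330,1].tolist(),g[v,300:330,2].tolist())
th=.092
for y in(.12,.08,.04):
  for o in(-.0025,.0025):
    P=np.array([.4466,.0372])+o*np.array([np.cos(th),np.sin(th)])+y*np.array([-np.sin(th),np.cos(th)])
    print(y,o,proj("wrist",[*P,.13],c))
E
```

```text
85 [106, 110, 106, 110, 107, 104, 106, 107, 109, 103, 80, 45, 26, 25, 26, 25, 26, 27, 36, 43, 41, 40, 43, 34, 35, 40, 33, 31, 38, 39] [173, 172, 174, 170, 171, 174, 171, 170, 168, 168, 175, 198, 214, 218, 216, 216, 215, 195, 147, 106, 93, 102, 101, 97, 96, 95, 99, 100, 100, 98]
100 [110, 107, 107, 112, 106, 109, 106, 110, 107, 102, 91, 50, 28, 26, 25, 26, 26, 27, 30, 30, 33, 33, 33, 32, 32, 32, 29, 31, 29, 33] [170, 169, 172, 168, 169, 168, 168, 167, 164, 165, 169, 192, 215, 217, 217, 218, 217, 206, 177, 155, 155, 153, 155, 152, 153, 152, 152, 156, 152, 155]
115 [106, 108, 109, 107, 108, 107, 105, 106, 104, 107, 87, 48, 28, 26, 27, 24, 25, 26, 28, 36, 34, 35, 33, 33, 32, 34, 35, 31, 35, 30] [171, 168, 169, 169, 166, 167, 165, 164, 162, 165, 175, 195, 213, 218, 219, 217, 218, 213, 183, 155, 151, 152, 155, 154, 153, 152, 153, 154, 153, 153]
130 [106, 107, 106, 113, 104, 103, 107, 108, 106, 111, 95, 47, 27, 26, 27, 25, 25, 26, 29, 36, 34, 34, 34, 31, 33, 29, 30, 30, 30, 32] [166, 167, 168, 165, 167, 163, 164, 163, 163, 165, 163, 185, 211, 219, 217, 218, 218, 212, 185, 157, 150, 152, 152
[... 389 characters left out ...]
 27, 26, 27, 27, 28, 32, 36, 35, 35, 35, 32, 32, 26, 30, 35, 31, 28] [170, 172, 175, 174, 175, 172, 175, 175, 174, 171, 172, 184, 202, 216, 219, 218, 220, 215, 185, 156, 153, 151, 152, 151, 150, 146, 143, 153, 158, 164]
245 [105, 100, 105, 103, 101, 106, 101, 103, 105, 104, 93, 65, 40, 27, 26, 25, 26, 27, 30, 30, 32, 31, 32, 34, 31, 36, 28, 33, 33, 31] [170, 174, 175, 174, 174, 173, 177, 174, 172, 171, 172, 183, 204, 215, 217, 216, 217, 219, 207, 187, 169, 167, 167, 167, 162, 147, 144, 145, 155, 162]
0.12 -0.0025 [311.3086  69.2792]
0.12 0.0025 [317.864   69.2638]
0.08 -0.0025 [311.3906 120.1155]
0.08 0.0025 [317.906  120.1024]
0.04 -0.0025 [311.536  171.1642]
0.04 0.0025 [317.9311 171.1536]
```

>>> drive_tool(
  plan=[
    [0, 0, -0.04, 0],
    [0, 0, -0.04, 0],
    [0, 0, -0.025, 0],
    [0, 0, 0, 0],
  ],
)

```text
time: 12.58
tool_pos: [0.4451, 0.0377, 0.1709]
eef_rot: [0.674, 0.739, -0.001, -0.002]
wrist_force: [0.3, -0.2, -0.9]
gripper_width: 0.0133
grip_force: 60.7
```

>>> drive_tool(
  plan=[
    [0, 0, -0.01, 0],
    [0, 0, -0.01, 0],
    [0, 0, -0.006, 0],
    [0, 0, 0, 0],
  ],
)

```text
time: 13.08
tool_pos: [0.4462, 0.0369, 0.1461]
eef_rot: [0.675, 0.738, -0.0, -0.0]
wrist_force: [-0.5, -0.3, 0.2]
gripper_width: 0.0133
grip_force: 60.8
```

>>> drive_tool(
  plan=[
    [0, 0, -0.004, 0],
    [0, 0, -0.0015, 0],
    [0, 0, 0, 0],
  ],
)

```text
time: 13.45
tool_pos: [0.4465, 0.0368, 0.1408]
eef_rot: [0.675, 0.738, 0.0, 0.0]
wrist_force: [-0.3, -0.4, -0.9]
gripper_width: 0.0131
grip_force: 61.0
```

>>> drive_tool(
  plan=[
    [0, 0, -0.001, 0],
    [0, 0, 0, 0],
  ],
)

```text
time: 13.7
tool_pos: [0.4466, 0.0368, 0.1406]
eef_rot: [0.675, 0.738, 0.0, 0.0]
wrist_force: [-2.6, 0.1, 5.9]
gripper_width: 0.0134
grip_force: 62.0
```

>>> drive_tool(
  plan=[
    [0, 0, 0, 0],
    [0, 0, 0, 0],
    [0, 0, 0, 0],
    [0, 0, 0.01, 0],
    [0, 0, 0.02, 0],
  ],
  fingers=-0.2,
)

```text
time: 14.32
tool_pos: [0.4459, 0.0369, 0.17]
eef_rot: [0.675, 0.738, -0.001, -0.001]
wrist_force: [0.2, 0.7, 0.5]
gripper_width: 0.0511
grip_force: 0.0
```

>>> drive_tool(
  plan=[
    [0, 0, 0.04, 0],
    [-0.01, 0, 0.05, 0],
    [-0.03, 0, 0.05, 0],
    [-0.01, 0.06, 0, 0],
    [0, 0.06, 0, 0],
  ],
)

```text
time: 14.95
tool_pos: [0.3962, 0.1573, 0.3117]
eef_rot: [0.676, 0.737, 0.001, 0.001]
wrist_force: [0.1, -0.3, 0.1]
gripper_width: 0.0513
grip_force: 0.0
```

>>> drive_tool(
  plan=[
    [0, 0.06, 0, 0],
    [0, 0.06, 0, 0],
    [0, 0.06, 0, 0],
    [0, 0, 0, 0],
    [0, 0, 0, 0],
  ],
)

```text
time: 15.58
tool_pos: [0.3958, 0.3364, 0.3098]
eef_rot: [0.674, 0.739, -0.001, 0.0]
wrist_force: [-0.1, -0.8, -0.4]
gripper_width: 0.0513
grip_force: 0.0
```

```bash
python3 - <<'E'
from h import *
t=imaging.snapshot("top");s=imaging.snapshot("scene")
cv2.imwrite("pics/c8.png",np.hstack([cv2.resize(t[150:350,130:430],(480,320)),cv2.resize(s[130:330,220:420],(320,320))])[...,::-1])
E
```

```text
(no output)
```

View pics/c8.png

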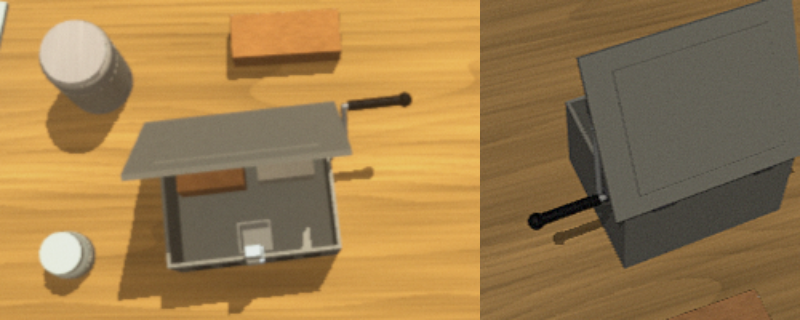

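The scoop hangs at the middle of the front rim (crop (254,252)) with its cup inside. The lid is propped, and the tub, canister and carton in view look undisturbed.

```bash
python3 -c "
from workcell import job;print(job.finish_job())"
```

```text
the job is handed in; nothing more can be done
None
```

The job is handed in: the stay holds the lid propped open, the scoop hangs from the middle of the front rim with its cup inside, and the last pictures show nothing else on the table disturbed.

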